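# Scrub the vase, then hold the mister's button half-way

## Task

Clean the glass vase on the turntable: take the long brush out of its pot and move it up and down inside the vase three times, each time from near the bottom to well over half-way up, then stand the brush back in its pot and let it go. To rinse, then press the mister's button half-way down with the closed fingertips and keep it there: finish while still holding it half-way, with vase, mister and brush upright in their places and the other things left alone.

Things in the scene. Friction and masses are not known exactly. Their poses are not given: they have to be found in the camera images.
- brush: long vase brush, 190 mm, loose, about 80 g, standing upright on its bristle end in the brush pot. Origin: centre of its lower (bristle) end; z runs up the brush to the handle's end. From the origin: stiff bristle head 32 mm across up to z = 60 mm (the lowest 5 mm taper to 29 mm), thin steel stem 10 mm across to z = 100 mm, round wooden handle 20 mm across from z = 100 to 190 mm
- pot: narrow blue glazed brush pot, fixed to the board, 75 mm tall, round. Origin: centre of its underside on the board, z up. Its wall is 5 mm thick; the outside is 54 mm across up to z = 55 mm and flares to 68 mm at the mouth; inside it is 44 mm across, 58 mm at the mouth; inner floor at z = 6 mm
- vase: small clear glass vase, loose, about 350 g, standing on the turntable, 110 mm tall, round. Origin: centre of its underside, z up. Wall 4 mm; outside 62 to 66 mm across with a waist of 58 mm at z = 85 mm and 62 mm at the mouth; the inside is narrowest at the waist, 50 mm across; inner floor at z = 8 mm
- turntable: round wooden turntable, fixed to the board, its disc 160 mm across turns freely, top 18 mm above the board. Origin: centre of its underside on the board
- mister: green plastic press-button spray mister, loose, about 0.5 kg, round, body 72 mm across and 112 mm tall, narrowing to a white collar 42 mm across (top 152 mm above the board), with the button above it. Origin: centre of its underside on the board, z up the axis. Its short white nozzle sticks out 52 mm along its +y at 140 mm height, towards the vase
- button_top (a point): centre of the top face of the mister's round green button (34 mm across), on the mister's axis, 180 mm above the board when not pressed; goes down with the button
- mister_button (a joint): travel of the mister's button in m: 0 released, 0.016 fully down, half-way is 0.008. A spring pushes it back up: about 2.1 N starts it, 4.9 N holds it half-way, 7.7 N takes it fully down
- tray: shallow brown bonsai tray, empty, 170 x 110 x 38 mm, loose bystander; origin at the centre of its underside, x along its length
- root_hook: stainless steel root hook lying flat, 200 mm long, 10 mm high, loose bystander; origin near its middle on the board, x towards the hooked end
- wire_spool: spool of copper wire, 60 mm across, 36 mm high, loose bystander; origin at the centre of its underside
- kenzan: dark steel flower holder with brass pins, 52 mm across, 24 mm high, loose bystander; origin at the centre of its underside
- teacup: white handleless teacup, 68 mm across, 70 mm high, loose bystander; origin at the centre of its underside
- shears: dark steel bonsai shears lying flat, 175 mm long, 10 mm high, loose bystander; origin near the pivot on the board, x towards the blades

How it is judged:
By the outcome, as a careful person would: the job done as asked, in the order asked, and still so for the second after the job is handed in, while the arm keeps its last pose, push and grip.
It also fails if it takes over 72 s, if anything falls off the work surface, if the arm or the gripper's body presses on something with over 40 N, if the wrist force passes 120 N, or if a joint passes its speed limit or range.

## Robot

A 6-joint arm with a two-finger parallel gripper is mounted at the origin on the work surface. World frame = base frame: x ahead of the robot, y to its left, z up, the work surface at z = 0. Lengths are in m, angles in rad, forces in N, time in s.
With the tool pointing down it reaches from about 0.25 to 0.725 m from the base axis. Payload 4 kg.
Tool frame: the origin (TCP) lies midway between the tips of the shut fingers; the grasp point (between the pads) lies bot.pinch_z behind it (bot.pinch_z is the distance from the TCP to the grasp point, in m); z points along the fingers, y is the line along which they close (so a half turn about z gives the same grasp; the last joint's range is limited). The gripper opens to 85 mm and grips with 20 to 120 N. Pads are 22 mm wide; open, the fingers measure 114 mm over their backs; the gripper's body (76 mm by 85 mm) begins 54 mm behind the grasp point. The pads swing forward as they close: fully open they stand 13 mm farther back than shut.
Start: joints at [-1.275, 0.241, 0.005, 1.335, 0, 1.571], TCP at [0.146, -0.478, 0.192] pointing down, gripper open.
Joint ranges: [-2.72, 2.72], [-1.05, 1.87], [-1.09, 1.28], [-1.99, 2.15], [-1.42, 1.44], [-3.14, 3.14]. Speed limits (rad/s): [2.79, 2.79, 3.14, 3.14, 3.14, 3.14].

## Interface

Orientations are given as a unit quaternion [x, y, z, w].
In Python, from workcell import bot, cam, job_done gives the robot as it stands (bot), with the cameras (cam) and the job as plain functions.
- The arm moves only by the shell command python3 jog.py 'ROWS'. ROWS is a JSON list of rows, 1 to 10 of them, each of 7 numbers: a rotation vector rx, ry, rz in rad, then dx, dy, dz in m, then the finger opening in m; each row is the pose to reach, as a shift and turn from the pose commanded when the command began, along the tool's axes at that moment; what a row does not reach only later rows make up. A row lasts 1/8 s, in which the tool goes at most 0.0625 m and 0.188 rad, less where a joint would pass 70% of its speed; a pose out of reach is approached as far as the arm can. The fingers move at their own pace and stop on an object; the grip force is fixed at half the most. Time passes only in rows, so rows that do not move let the fingers close. It prints the time, the measured TCP pose, the force, the opening and the grip force at its end.
- bot.get_obs(): the state, without advancing time (a new reading comes with each control period).
- cam.camera(name): name is "scene" or "top" or "wrist"; returns the picture (480x640x3 uint8, red, green, blue); there is no depth.
- cam.calibration(name): a dict with "mtx" (3x3 intrinsics, pixels), "k1" (the pictures are not rectified: a ray, as slopes to the right and down, at radius r is drawn at 1 + k1 r^2 times it, then the intrinsics apply), "R" (3x3) and "t" (3): a world point X has camera coordinates R X + t. Camera axes: x right, y down, z forward; pixel columns grow to the right and rows downward; lengths in m; the calibration is good to about 2 mm. A picture is of the moment at which its call begins: read the wrist's pose just before it. calibration takes no time and is no camera call; for the wrist camera it gives the pose at the moment of the call.
- job_done(): hands the job in; it is judged then, once.
The state is a dict: "clock": time; "joint_pos": joint angles; "joint_vel": joint speeds; "tau": joint torques, N m; "eef_pos": TCP position; "tool_rot": TCP orientation; "ft_force": force on the tool from outside, world axes, zero at the start; "ft_torque": the same for the moment, N m; "grip_width": finger opening in m; "grasp_force": force on a finger pad.
Only numpy, scipy, OpenCV 4.12 (cv2) and the standard library are available. Lean on these libraries where they do the work, as an engineer would, in place of code of your own. Each camera call takes 0.05 s, during which the arm holds its last target. There are 200 camera calls.

## Working session

There is one attempt and no reset: what is moved stays moved. The work goes in short steps, Python scripts to look and compute and a shell command to move; the robot and the scene stay as the last step left them, time stands still between calls to the robot, and variables do not carry over. Pictures are saved under pics/ and viewed, at most 10 in all, crops included, and the job is handed in when it is done.

```bash
ls; mkdir -p pics; python3 - <<'E'
from workcell import bot, cam, job_done
import cv2
o=bot.get_obs();print(o['clock'],o['eef_pos'],o['tool_rot'],o['grip_width'],bot.pinch_z)
for n in("scene","top"):
    cv2.imwrite(f"pics/{n}0.png",cam.camera(n)[:,:,::-1]);c=cam.calibration(n);print(n,c)
E
```

```text
jog.py
pics
workcell.py
0.0 [ 0.14555552 -0.47759535  0.19101875] [ 9.89080851e-01  1.47370206e-01 -1.48511488e-04 -1.03427756e-03] 0.08504793975178637 0.0187
scene {'mtx': array([[505.23952091,   0.        , 319.27442816],
       [  0.        , 505.23952091, 240.39445991],
       [  0.        ,   0.        ,   1.        ]]), 'k1': -0.07328247232659407, 'R': array([[-0.16250709,  0.98668187, -0.00709506],
       [ 0.68205301,  0.1071326 , -0.72341295],
       [-0.71301833, -0.12239894, -0.69037914]]), 't': array([ 0.11777357, -0.33175372,  1.57229406])}
top {'mtx': array([[509.34654305,   0.        , 317.83895482],
       [  0.        , 509.34654305, 233.47445723],
       [  0.        ,   0.        ,   1.        ]]), 'k1': -0.12684997803871612, 'R': array([[-0.00161464, -0.99970666, -0.02416586],
       [-0.99632922,  0.00367658, -0.08552521],
       [ 0.08558897,  0.02393906, -0.9960429 ]]), 't': array([0.01172586, 0.6130666 , 1.18093153])}
```

View pics/scene0.png

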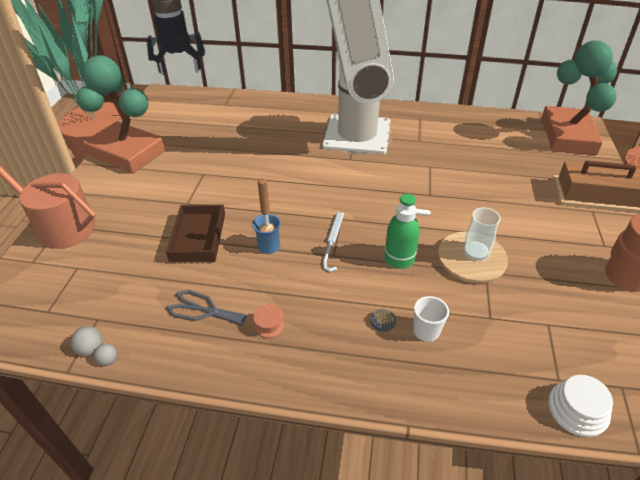

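View pics/top0.png

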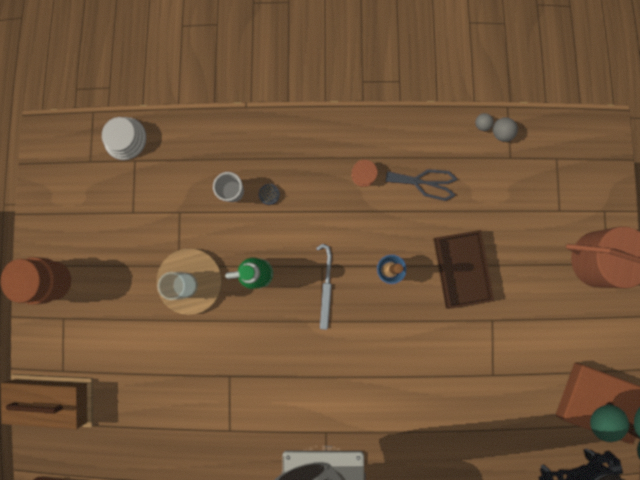

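The scene view shows the brush handle's end at (264,182), the pot at (267,233), the mister's button at (407,201) and the vase at (483,233). The top view shows the pot at (392,269), the mister at (254,272) and the vase at (178,286). I'll enlarge these for measuring.

```bash
cat > h.py <<'E'
import numpy as np,cv2
from workcell import bot, cam, job_done
def ray(c,uv):
    m=c['mtx'];d=np.array([(uv[0]-m[0,2])/m[0,0],(uv[1]-m[1,2])/m[1,1]]);s=d.copy()
    for _ in range(20): s=d/(1+c['k1']*(s@s))
    R=c['R'];return -R.T@c['t'],R.T@np.array([s[0],s[1],1])
def plane(c,uv,z):
    o,d=ray(c,uv);return o+d*(z-o[2])/d[2]
def tri(c1,a,c2,b):
    o1,d1=ray(c1,a);o2,d2=ray(c2,b)
    s=np.linalg.lstsq(np.c_[d1,-d2],o2-o1,rcond=None)[0]
    p,q=o1+d1*s[0],o2+d2*s[1];return (p+q)/2,np.linalg.norm(p-q)
def proj(c,X):
    x=c['R']@np.asarray(X)+c['t'];s=x[:2]/x[2];s=s*(1+c['k1']*(s@s));m=c['mtx']
    return np.array([m[0,0]*s[0]+m[0,2],m[1,1]*s[1]+m[1,2]])
E
python3 - <<'E'
import cv2,numpy as np
s=cv2.imread('pics/scene0.png');t=cv2.imread('pics/top0.png')
def cr(i,x,y,w,h,k): return cv2.resize(i[y:y+h,x:x+w],None,fx=k,fy=k,interpolation=cv2.INTER_CUBIC)
a=np.hstack([cr(s,235,170,60,90,4),cr(s,370,190,140,90,4)])[:, :800]
b=np.hstack([cr(t,150,245,130,72,4),cr(t,370,245,70,72,4)])[:, :800]
b=np.pad(b,((0,0),(0,max(0,a.shape[1]-b.shape[1])),(0,0)))[:,:a.shape[1]]
cv2.imwrite('pics/crop1.png',np.vstack([a,b])[:600]);print(a.shape,b.shape)
E
```

```text
(360, 800, 3) (288, 800, 3)
```

View pics/crop1.png

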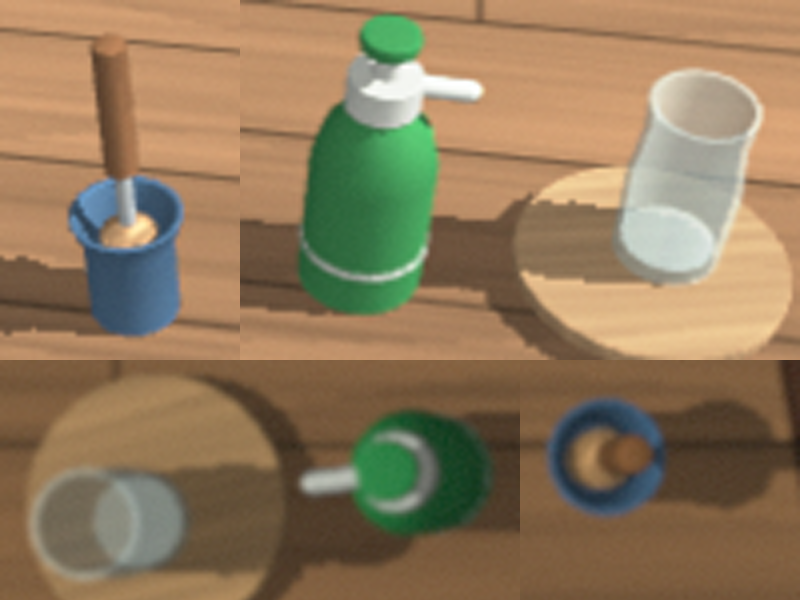

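Enlarged: in the scene view the brush end is at (262.2,180.5), the pot mouth centre (266.5,223.5), the button (408.2,199) and the vase mouth (486.5,216.5). In the top view the brush end is at (397.8,268.8), the pot mouth (391.8,269.2), the button (246.8,272.8) and the vase mouth (171.1,285.6).

```bash
python3 - <<'E'
from h import *
np.set_printoptions(precision=4,suppress=True)
s=cam.calibration('scene');t=cam.calibration('top')
for n,a,b in [('brush end',(262.25,180.5),(397.75,268.75)),('pot mouth',(266.5,223.5),(391.75,269.25)),('button',(408.25,199),(246.75,272.75)),('vase mouth',(486.5,216.5),(171.1,285.6)),('vase base',(476.5,251.2),(184.75,285))]: print(n,*tri(s,a,t,b))
print('bristle top top-view',plane(t,(388.75,269.5),.066), 'handle bottom scene', plane(s,(265.25,213.25),.106))
for n in('scene','top'):
    im=cv2.imread(f'pics/{n}0.png');h=cv2.cvtColor(im,cv2.COLOR_BGR2HSV)
    m=cv2.inRange(h,(95,100,60),(125,255,255));k,l,st,ce=cv2.connectedComponentsWithStats(m)
    print(n,[ (st[i],ce[i]) for i in range(1,k) if st[i,4]>60])
c=cam.calibration('wrist');print(c); print(bot.get_obs()['tool_rot'])
from scipy.spatial.transform import Rotation as R
print(R.from_quat(bot.get_obs()['tool_rot']).as_matrix())
E
```

```text
brush end [ 0.5263 -0.1558  0.1924] 0.0006495903982403785
pot mouth [ 0.5269 -0.1573  0.0691] 0.002913847283589589
button [0.5189 0.156  0.1743] 0.0030207234368156044
vase mouth [0.4908 0.3317 0.1252] 0.0021699783085014773
vase base [0.4906 0.3319 0.0181] 0.00221207924466807
bristle top top-view [ 0.5267 -0.1523  0.066 ] handle bottom scene [ 0.5333 -0.1542  0.106 ]
scene [(array([253, 214,  27,  39, 617], dtype=int32), array([267.128 , 234.6872]))]
top [(array([378, 256,  27,  27, 227], dtype=int32), array([392.2423, 268.489 ]))]
{'mtx': array([[354.3405,   0.    , 322.1154],
       [  0.    , 354.3405, 240.0282],
       [  0.    ,   0.    ,   1.    ]]), 'k1': -0.018074046742967344, 'R': array([[ 0.2922, -0.9563, -0.0011],
       [-0.915 , -0.2799,  0.2904],
       [-0.278 , -0.0839, -0.9569]]), 't': array([-0.4994, -0.036 ,  0.3797])}
[ 0.9891  0.1474 -0.0001 -0.0009]
[[ 0.9566  0.2915 -0.0005]
 [ 0.2915 -0.9566  0.0018]
 [ 0.     -0.0019 -1.    ]]
```

```bash
python3 jog.py '[[0,0,0.1,0.05,-0.02,-0.06,0.085],[0,0,0.2,0.11,-0.045,-0.089,0.085],[0,0,0.296,0.17,-0.07,-0.089,0.085],[0,0,0.296,0.23,-0.1,-0.089,0.085],[0,0,0.296,0.29,-0.125,-0.089,0.085],[0,0,0.296,0.35,-0.15,-0.089,0.085],[0,0,0.296,0.41,-0.175,-0.089,0.085],[0,0,0.296,0.457,-0.196,-0.089,0.085],[0,0,0.296,0.457,-0.196,-0.089,0.085],[0,0,0.296,0.457,-0.196,-0.089,0.085]]'
python3 - <<'E'
from h import *
o=bot.get_obs();print(o['clock'],o['eef_pos'],o['tool_rot'],o['joint_pos'],o['ft_force'])
c=cam.calibration('wrist');im=cam.camera('wrist')[:,:,::-1];cv2.imwrite('pics/w1.png',im)
for z in(.196,.154):print(z,proj(c,[.5263,-.1558,z]))
print('pot',proj(c,[.527,-.157,.075]))
np.save('w1.npy',c,allow_pickle=True)
E
```

```text
clock: 1.35
eef_pos: [0.5266, -0.1558, 0.2795]
tool_rot: [1.0, 0.002, -0.001, -0.0]
ft_force: [-0.6, 0.3, -0.8]
grip_width: 0.0851
grasp_force: 0.0
1.35 [ 0.52664378 -0.15584528  0.27951594] [ 9.99997852e-01  1.73098237e-03 -1.09225664e-03 -3.25867659e-04] [-2.87711675e-01  3.28358934e-01  3.49239726e-01  1.59395678e+00
  1.12549216e-06  2.85041901e+00] [-0.60119289  0.32077964 -0.81685669]
0.196 [322.46967613 234.77957587]
0.154 [322.43049824 221.70754226]
pot [323.46601451 203.76085179]
```

View pics/w1.png

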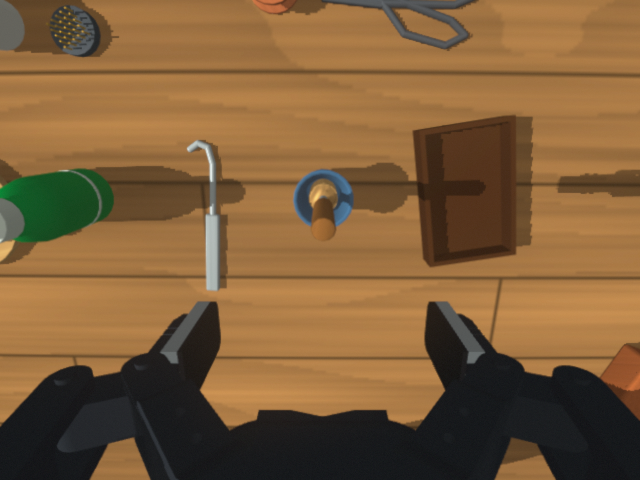

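The wrist view shows the handle's end at about (323,229) and the pot mouth at (323.5,200), so both lie at x ≈ 0.529, y ≈ -0.156. I'll yaw 90° so the last joint keeps its range at the vase, then descend.

```bash
python3 jog.py '[[0,0,-0.18,0.002,0,0,0.085],[0,0,-0.36,0.002,0,0,0.085],[0,0,-0.54,0.002,0,0,0.085],[0,0,-0.72,0.002,0,0,0.085],[0,0,-0.9,0.002,0,0,0.085],[0,0,-1.08,0.002,0,0,0.085],[0,0,-1.26,0.002,0,0,0.085],[0,0,-1.44,0.002,0,0,0.085],[0,0,-1.571,0.002,0,0,0.085],[0,0,-1.571,0.002,0,0,0.085]]'
python3 jog.py '[[0,0,0,0,0,0.05,0.085],[0,0,0,0,0,0.1,0.085],[0,0,0,0,0,0.139,0.085],[0,0,0,0,0,0.139,0.085],[0,0,0,0,0,0.139,0],[0,0,0,0,0,0.139,0],[0,0,0,0,0,0.139,0],[0,0,0,0,0,0.139,0],[0,0,0,0,0,0.139,0],[0,0,0,0,0,0.139,0]]'
```

```text
clock: 2.65
eef_pos: [0.5267, -0.1588, 0.2811]
tool_rot: [0.708, 0.706, -0.0, -0.0]
ft_force: [0.4, 0.1, -0.3]
grip_width: 0.0847
grasp_force: 0.0
clock: 3.9
eef_pos: [0.5288, -0.1579, 0.1433]
tool_rot: [0.707, 0.707, 0.001, 0.001]
ft_force: [-1.0, -0.0, 5.4]
grip_width: 0.0171
grasp_force: 58.5
```

```bash
python3 jog.py '[[0,0,0,0,0,-0.015,0],[0,0,0,0,0,-0.035,0],[0,0,0,0,0,-0.06,0],[0,0,0,0,0,-0.09,0],[0,0,0,0,0,-0.12,0],[0,0,0,0,0,-0.145,0],[0,0,0,0,0,-0.155,0],[0,0,0,0,0,-0.155,0]]'
python3 - <<'E'
from h import *
s=cv2.cvtColor(cam.camera('scene'),4);t=cv2.cvtColor(cam.camera('top'),4)
cv2.imwrite('pics/s2.png',s);cv2.imwrite('pics/t2.png',t)
a=cv2.resize(s[100:250,210:310],None,fx=4,fy=4,interpolation=2);b=cv2.resize(t[195:345,340:440],None,fx=4,fy=4,interpolation=2)
cv2.imwrite('pics/c2.png',np.hstack([a,b]))
E
```

```text
clock: 4.9
eef_pos: [0.528, -0.1576, 0.2973]
tool_rot: [0.707, 0.707, 0.0, 0.0]
ft_force: [-0.3, 0.6, 0.0]
grip_width: 0.0169
grasp_force: 58.8
```

View pics/c2.png

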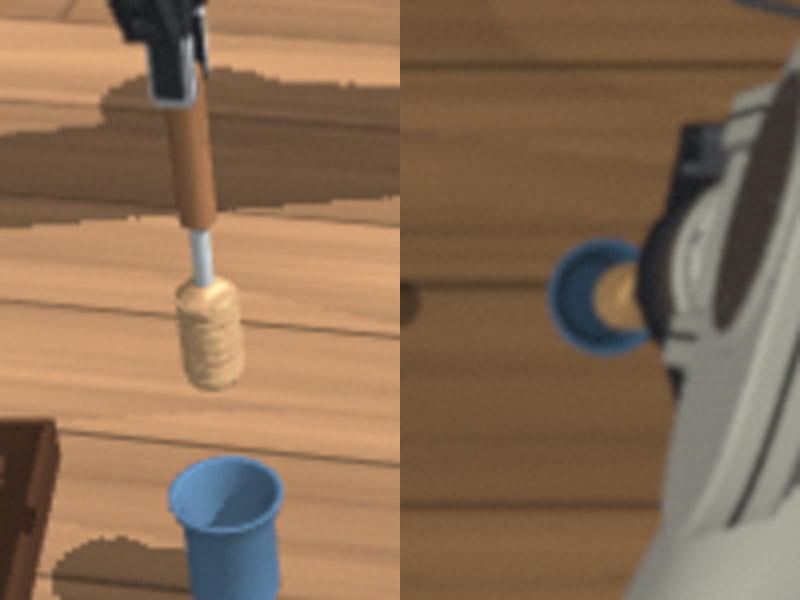

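The brush hangs from the gripper. In the scene crop the bristle bottom is around (212,388), the handle's lower end at (198,228), and the emptied pot mouth is at (226,494). I'll check for tilt and hang height.

```bash
python3 - <<'E'
from h import *
s=cam.calibration('scene');t=cam.calibration('top')
f=lambda u:((u[0]-210)*4,(u[1]-100)*4)
for z0 in(.155,.160,.165):
  B=np.array([.528,-.1576,z0]);print(z0,[f(proj(s,B+[0,0,h])) for h in(0,.06,.1)], 'front-bottom',f(proj(s,B+[.0145*.98,.002,0])))
print('pot mouth',f(proj(s,[.529,-.157,.075])),f(proj(s,[.527,-.157,.075])))
im=cv2.imread('pics/s2.png');h=cv2.cvtColor(im,cv2.COLOR_BGR2HSV)
m=cv2.inRange(h,(95,100,60),(125,255,255));print(cv2.boundingRect(m), f(cv2.boundingRect(m)[:2]))
g=cv2.cvtColor(cv2.imread('pics/t2.png'),cv2.COLOR_BGR2HSV);m=cv2.inRange(g,(95,80,40),(125,255,255));print(cv2.boundingRect(m))
print(proj(t,[.529,-.157,.075]),proj(t,[.529,-.157,.069]))
E
```

```text
0.155 [(np.float64(210.14362710853447), np.float64(378.3063431096132)), (np.float64(200.717347390369), np.float64(289.3010521671026)), (np.float64(194.06812675468836), np.float64(226.16931630096485))] front-bottom (np.float64(207.3621818255083), np.float64(394.77020268241904))
0.16 [(np.float64(209.38207992829552), np.float64(371.13677255238235)), (np.float64(199.90266208873572), np.float64(281.5815887849776)), (np.float64(193.215396043508), np.float64(218.05174415329088))] front-bottom (np.float64(206.58375619194362), np.float64(387.5823507231811))
0.165 [(np.float64(208.6162774983004), np.float64(363.92342168079165)), (np.float64(199.08333881648423), np.float64(273.8137949160913)), (np.float64(192.35775599207), np.float64(209.88252144210992))] front-bottom (np.float64(205.80092604596393), np.float64(380.3500900831086))
pot mouth (np.float64(222.37250330101733), np.float64(488.5921808586594)) (np.float64(223.19929597215355), np.float64(486.3153223787207))
(253, 214, 27, 39) (172, 456)
(378, 256, 24, 27)
[391.27243288 268.42637534] [390.95741528 268.47188183]
```

```bash
python3 jog.py '[[0,0,0,0.03,-0.03,0,0],[0,0,0,0.07,-0.065,0,0],[0,0,0,0.12,-0.09,0,0],[0,0,0,0.17,-0.1,0,0],[0,0,0,0.22,-0.1,0,0],[0,0,0,0.27,-0.1,0,0],[0,0,0,0.32,-0.1,0,0],[0,0,0,0.37,-0.1,0,0],[0,0,0,0.4,-0.1,0,0],[0,0,0,0.4,-0.1,0,0]]'
python3 jog.py '[[0,0,0,0.03,0.02,0,0],[0,0,0,0.06,0.045,0,0],[0,0,0,0.085,0.06,0,0],[0,0,0,0.09,0.063,0,0],[0,0,0,0.09,0.063,0,0]]'
python3 - <<'E'
from h import *
o=bot.get_obs();print(o['clock'],o['eef_pos'],o['joint_pos'])
s=cv2.cvtColor(cam.camera('scene'),4);t=cv2.cvtColor(cam.camera('top'),4);c=cam.calibration('wrist');w=cv2.cvtColor(cam.camera('wrist'),4)
for n,i in(('s3',s),('t3',t),('w3',w)):cv2.imwrite(f'pics/{n}.png',i)
a=cv2.resize(s[150:270,430:530],None,fx=3.2,fy=4,interpolation=2)[:480]
cv2.imwrite('pics/c3.png',np.hstack([a,cv2.resize(w[:,160:],(480,480))]))
p=o['eef_pos']
for z in(.160,.22):print(proj(c,[p[0],p[1],z]))
print('vase',proj(c,[.4908,.3317,.128]))
E
```

```text
clock: 6.25
eef_pos: [0.4268, 0.2439, 0.295]
tool_rot: [0.706, 0.708, -0.002, -0.0]
ft_force: [-0.2, 0.0, -1.1]
grip_width: 0.0173
grasp_force: 58.9
clock: 6.88
eef_pos: [0.4905, 0.3313, 0.2962]
tool_rot: [0.707, 0.707, -0.001, 0.0]
ft_force: [-0.1, 0.7, -0.2]
grip_width: 0.0169
grasp_force: 59.0
6.875 [0.49053807 0.33127055 0.29617099] [ 5.94229933e-01  4.27984848e-01  5.38100081e-01  1.68309425e+00
 -4.48689074e-04  2.16570092e+00]
[319.85453488 216.33859417]
[319.43501572 234.34465558]
vase [320.28198166 208.68102488]
```

View pics/c3.png

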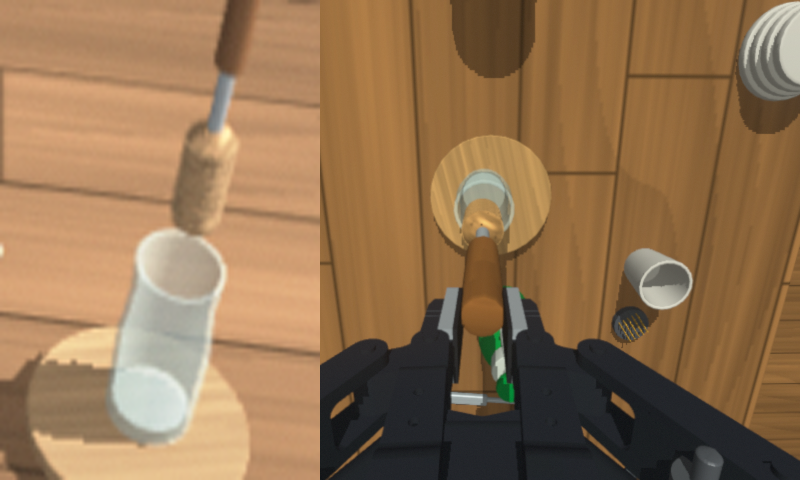

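The scene crop shows the brush bottom just over the vase mouth, with the mouth centre at (180,266) in the crop, i.e. pixel (486.4,216.5). In the wrist view the mouth is centred near column 325 and the brush axis near 323, so they are aligned in x to about 1 mm.

```bash
python3 - <<'E'
from h import *
s=cam.calibration('scene');p=np.array([.4905,.3313,0])
f=lambda u:((u[0]-430)*3.2,(u[1]-150)*4)
for h in(.159,.219,.259):print(h,f(proj(s,p+[0,0,h])))
print('front bottom',f(proj(s,p+[.014,.002,.159])),'vase',f(proj(s,p+[0,0,.128])))
a=np.linspace(0,6.28,60)
E=np.array([f(proj(s,p+[.0305*np.cos(q),.0305*np.sin(q),.128])) for q in a]);print('pred mouth',E.min(0),E.max(0))
i=cv2.imread('pics/s3.png');g=i[205:226,475:500].astype(int).sum(2)//3
E
```

```text
0.159 (np.float64(189.43253221994055), np.float64(218.2194051720635))
0.219 (np.float64(209.88567818363427), np.float64(128.41551578099586))
0.259 (np.float64(224.3107658865065), np.float64(64.62838453874656))
front bottom (np.float64(194.1774886419642), np.float64(235.26201623860834)) vase (np.float64(179.38936572095156), np.float64(262.049354570529))
pred mouth [134.19755813 226.16940756] [224.84044278 299.34827943]
```

```bash
python3 jog.py '[[0,0,0,-0.002,0.001,0.01,0],[0,0,0,-0.002,0.001,0.025,0],[0,0,0,-0.002,0.001,0.04,0],[0,0,0,-0.002,0.001,0.055,0],[0,0,0,-0.002,0.001,0.065,0],[0,0,0,-0.002,0.001,0.065,0]]'
python3 - <<'E'
from h import *
s=cv2.cvtColor(cam.camera('scene'),4);w=cv2.cvtColor(cam.camera('wrist'),4)
cv2.imwrite('pics/c4.png',np.hstack([cv2.resize(s[170:270,440:520],(400,500),interpolation=2),cv2.resize(w[130:270,270:382],(400,500),interpolation=2)]))
E
```

```text
clock: 7.78
eef_pos: [0.4911, 0.3298, 0.231]
tool_rot: [0.707, 0.707, -0.001, -0.0]
ft_force: [0.3, 0.2, -1.5]
grip_width: 0.017
grasp_force: 59.0
```

View pics/c4.png

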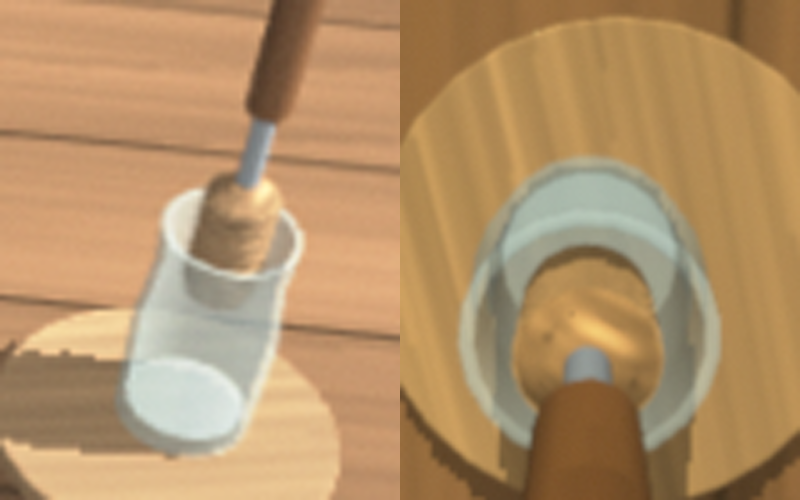

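The brush head sits inside the mouth with clearance all round. In the scene crop it is centred about 5 px (2 mm) right, and in the wrist crop it is centred in x at 588 against 589.

```bash
python3 jog.py '[[0,0,0,-0.002,0,0.015,0],[0,0,0,-0.002,0,0.03,0],[0,0,0,-0.002,0,0.045,0],[0,0,0,-0.002,0,0.055,0],[0,0,0,-0.002,0,0.06,0],[0,0,0,-0.002,0,0.06,0]]'
```

```text
clock: 8.62
eef_pos: [0.4916, 0.3284, 0.1716]
tool_rot: [0.707, 0.707, -0.0, -0.0]
ft_force: [-0.1, 0.3, -1.4]
grip_width: 0.0169
grasp_force: 59.0
```

```bash
J='python3 jog.py'; python3 jog.py '[[0,0,0,0,0,-0.02,0],[0,0,0,0,0,-0.045,0],[0,0,0,0,0,-0.065,0],[0,0,0,0,0,-0.072,0],[0,0,0,0,0,-0.072,0]]'
python3 jog.py '[[0,0,0,0,0,0.02,0],[0,0,0,0,0,0.045,0],[0,0,0,0,0,0.065,0],[0,0,0,0,0,0.072,0],[0,0,0,0,0,0.072,0]]'
```

```text
clock: 9.25
eef_pos: [0.4921, 0.3286, 0.2444]
tool_rot: [0.707, 0.707, 0.001, 0.0]
ft_force: [-0.2, 0.1, -1.6]
grip_width: 0.0171
grasp_force: 59.0
clock: 9.88
eef_pos: [0.4913, 0.3281, 0.1711]
tool_rot: [0.707, 0.707, -0.001, -0.0]
ft_force: [-0.3, -0.2, -0.9]
grip_width: 0.0175
grasp_force: 59.0
```

```bash
python3 jog.py '[[0,0,0,0,0,-0.02,0],[0,0,0,0,0,-0.045,0],[0,0,0,0,0,-0.065,0],[0,0,0,0,0,-0.072,0],[0,0,0,0,0,-0.072,0]]'
python3 jog.py '[[0,0,0,0,0,0.02,0],[0,0,0,0,0,0.045,0],[0,0,0,0,0,0.065,0],[0,0,0,0,0,0.072,0],[0,0,0,0,0,0.072,0]]'
```

```text
clock: 10.5
eef_pos: [0.4922, 0.3287, 0.2446]
tool_rot: [0.707, 0.707, 0.001, 0.0]
ft_force: [0.4, 0.3, -1.1]
grip_width: 0.0175
grasp_force: 59.0
clock: 11.12
eef_pos: [0.4913, 0.3281, 0.1711]
tool_rot: [0.707, 0.707, -0.001, -0.0]
ft_force: [-0.3, -0.5, -1.1]
grip_width: 0.0171
grasp_force: 59.0
```

```bash
python3 jog.py '[[0,0,0,0,0,-0.02,0],[0,0,0,0,0,-0.045,0],[0,0,0,0,0,-0.065,0],[0,0,0,0,0,-0.072,0],[0,0,0,0,0,-0.072,0]]'
python3 jog.py '[[0,0,0,0,0,0.02,0],[0,0,0,0,0,0.045,0],[0,0,0,0,0,0.065,0],[0,0,0,0,0,0.072,0],[0,0,0,0,0,0.072,0]]'
```

```text
clock: 11.75
eef_pos: [0.4922, 0.3287, 0.2446]
tool_rot: [0.707, 0.707, 0.001, 0.0]
ft_force: [-0.8, 0.5, -1.7]
grip_width: 0.0169
grasp_force: 59.0
clock: 12.38
eef_pos: [0.4913, 0.3281, 0.1712]
tool_rot: [0.707, 0.707, -0.001, -0.0]
ft_force: [-0.0, 0.0, -1.5]
grip_width: 0.0173
grasp_force: 59.0
```

```bash
python3 jog.py '[[0,0,0,0,0,-0.025,0],[0,0,0,0,0,-0.055,0],[0,0,0,0,0,-0.085,0],[0,0,0,0,0,-0.115,0],[0,0,0,0,0,-0.13,0],[0,0,0,0,0,-0.13,0],[0,0,0,-0.03,-0.02,-0.13,0],[0,0,0,-0.06,-0.045,-0.13,0],[0,0,0,-0.085,-0.06,-0.13,0],[0,0,0,-0.09,-0.063,-0.13,0]]'
python3 jog.py '[[0,0,0,-0.04,0,0,0],[0,0,0,-0.09,0,0,0],[0,0,0,-0.14,0,0,0],[0,0,0,-0.19,0,0,0],[0,0,0,-0.24,0.01,0,0],[0,0,0,-0.29,0.03,0,0],[0,0,0,-0.34,0.06,0,0],[0,0,0,-0.38,0.09,0,0],[0,0,0,-0.396,0.1,0,0],[0,0,0,-0.396,0.1,0,0]]'
python3 - <<'E'
from h import *
o=bot.get_obs();print(o['eef_pos'],np.array([.5288,-.1579,.1433])-o['eef_pos'])
s=cv2.cvtColor(cam.camera('scene'),4);w=cv2.cvtColor(cam.camera('wrist'),4)
cv2.imwrite('pics/c5.png',np.hstack([cv2.resize(s[130:280,220:320],(400,600),interpolation=2),cv2.resize(s[150:270,370:530],(400,300),interpolation=2) if 0 else np.vstack([cv2.resize(s[180:280,380:513],(400,300),interpolation=2),cv2.resize(w[120:330,182:462],(400,300))])]))
E
```

```text
clock: 13.62
eef_pos: [0.4278, 0.2372, 0.3021]
tool_rot: [0.708, 0.707, 0.0, 0.0]
ft_force: [-0.4, 0.1, -0.5]
grip_width: 0.0173
grasp_force: 59.1
clock: 14.88
eef_pos: [0.5297, -0.1586, 0.3001]
tool_rot: [0.708, 0.706, -0.0, -0.001]
ft_force: [-0.1, -0.0, -1.9]
grip_width: 0.0174
grasp_force: 59.1
[ 0.52972679 -0.15857877  0.30014006] [-0.00092679  0.00067877 -0.15684006]
```

View pics/c5.png

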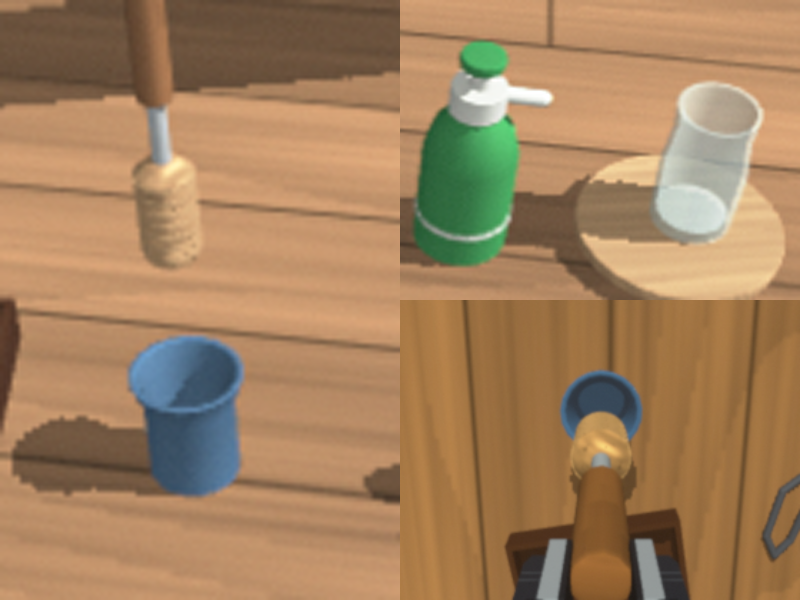

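The brush hangs over the pot mouth. In the scene crop the mouth is centred at (187,374), and in the wrist crop brush and pot share column 601. The vase and mister are unmoved. I'll lower and release.

```bash
python3 jog.py '[[0,0,0,0.001,-0.001,0.02,0],[0,0,0,0.001,-0.001,0.045,0],[0,0,0,0.001,-0.001,0.07,0],[0,0,0,0.001,-0.001,0.095,0],[0,0,0,0.001,-0.001,0.12,0],[0,0,0,0.001,-0.001,0.14,0],[0,0,0,0.001,-0.001,0.15,0],[0,0,0,0.001,-0.001,0.155,0],[0,0,0,0.001,-0.001,0.155,0],[0,0,0,0.001,-0.001,0.155,0]]'
```

```text
clock: 16.23
eef_pos: [0.5284, -0.1567, 0.1478]
tool_rot: [0.707, 0.707, 0.0, 0.001]
ft_force: [0.3, -0.0, -0.9]
grip_width: 0.0169
grasp_force: 59.1
```

```bash
python3 jog.py '[[0,0,0,-0.001,0,0.002,0],[0,0,0,-0.001,0,0.004,0],[0,0,0,-0.001,0,0.004,0]]'
```

```text
clock: 16.6
eef_pos: [0.5282, -0.1578, 0.1434]
tool_rot: [0.707, 0.707, 0.0, 0.001]
ft_force: [0.5, 0.1, 1.1]
grip_width: 0.017
grasp_force: 59.3
```

```bash
python3 jog.py '[[0,0,0,0,0,0,0.085],[0,0,0,0,0,0,0.085],[0,0,0,0,0,0,0.085],[0,0,0,0,0,0,0.085],[0,0,0,0,0,0,0.085],[0,0,0,0,0,-0.02,0.085],[0,0,0,0,0,-0.05,0.085],[0,0,0,0,0,-0.1,0.085],[0,0,0,0,0,-0.15,0.085],[0,0,0,0,0,-0.15,0.085]]'
python3 - <<'E'
from h import *
s=cv2.cvtColor(cam.camera('scene'),4);w=cv2.cvtColor(cam.camera('wrist'),4)
cv2.imwrite('pics/s6.png',s)
cv2.imwrite('pics/c6.png',np.hstack([cv2.resize(s[130:280,220:320],(400,600),interpolation=2),cv2.resize(w[:,160:480],(400,600))]))
E
```

```text
clock: 17.85
eef_pos: [0.53, -0.1583, 0.2979]
tool_rot: [0.707, 0.707, 0.002, 0.004]
ft_force: [0.1, -0.2, -0.2]
grip_width: 0.0852
grasp_force: 0.0
```

View pics/c6.png

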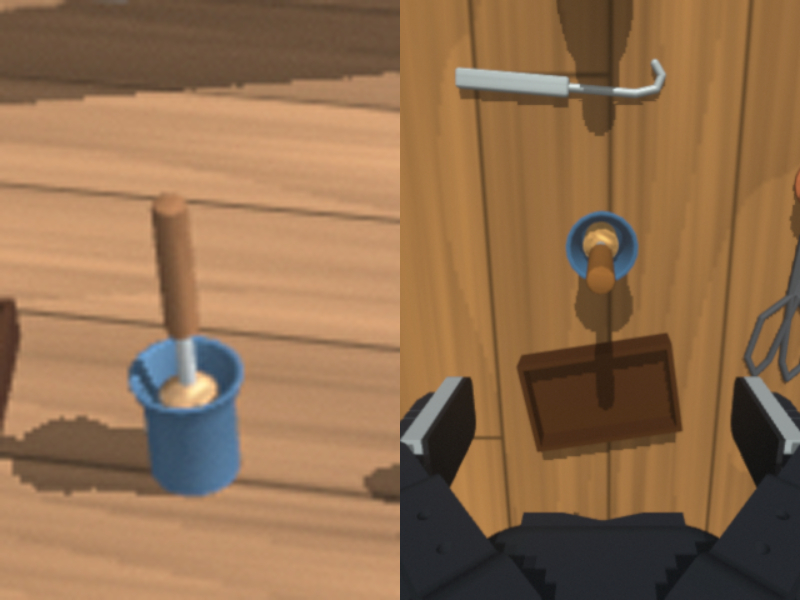

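The brush stands upright in its pot, released: handle end at (170,205) in the scene crop, and centred in the wrist crop at (600,245). Next is the mister.

```bash
python3 jog.py '[[0,0,0,0.03,0,0,0],[0,0,0,0.08,-0.005,0,0],[0,0,0,0.13,-0.01,0,0],[0,0,0,0.18,-0.01,0,0],[0,0,0,0.23,-0.01,0,0],[0,0,0,0.28,-0.01,0,0],[0,0,0,0.305,-0.01,0,0],[0,0,0,0.314,-0.01,0,0],[0,0,0,0.314,-0.01,0,0],[0,0,0,0.314,-0.01,0,0]]'
python3 - <<'E'
from h import *
o=bot.get_obs();print(o['eef_pos'],o['ft_force'])
c=cam.calibration('wrist');w=cv2.cvtColor(cam.camera('wrist'),4);cv2.imwrite('pics/w7.png',w)
print('button pred',proj(c,[.519,.156,.18]))
h=cv2.cvtColor(w,cv2.COLOR_BGR2HSV);m=cv2.inRange(h,(45,90,40),(80,255,255));cv2.imwrite('pics/m7.png',m)
k,l,st,ce=cv2.connectedComponentsWithStats(m)
for i in range(1,k):
  if st[i,4]>100:print(st[i],ce[i])
E
```

```text
clock: 19.2
eef_pos: [0.5177, 0.1553, 0.2926]
tool_rot: [0.708, 0.707, -0.0, -0.0]
ft_force: [-0.3, 0.6, 0.0]
grip_width: 0.0001
grasp_force: 0.0
[0.51771535 0.1552537  0.29258582] [-0.34987624  0.57174068  0.01597286]
button pred [321.08999302 222.17030356]
[ 294  164   64   77 2629] [325.53822746 204.58957779]
```

View pics/w7.png

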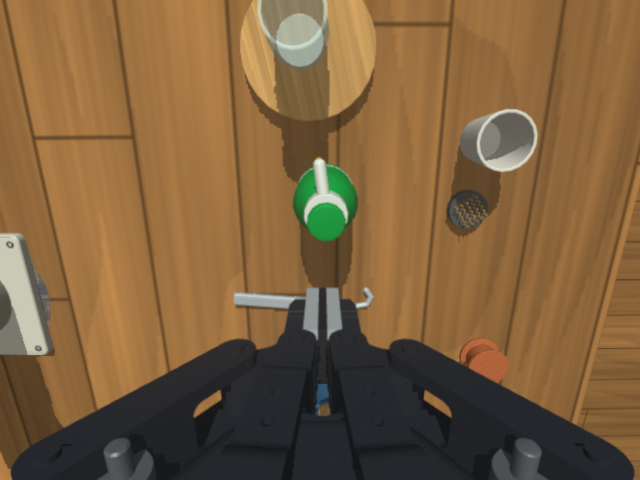

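The button's top is a disc centred at (326,221), about 39 px across. After the roughly 3 px column bias seen with the brush, that puts it at x ≈ 0.5215, y ≈ 0.157. I'll descend to just above it.

```bash
python3 jog.py '[[0,0,0,0.001,0.004,0.02,0],[0,0,0,0.001,0.004,0.045,0],[0,0,0,0.001,0.004,0.07,0],[0,0,0,0.001,0.004,0.09,0],[0,0,0,0.001,0.004,0.102,0],[0,0,0,0.001,0.004,0.102,0],[0,0,0,0.001,0.004,0.102,0]]'
python3 - <<'E'
from h import *
for n in('scene','top','wrist'):
    s=cv2.cvtColor(cam.camera(n),4);cv2.imwrite(f'pics/{n}8.png',s)
o=bot.get_obs();print(o['eef_pos'],o['ft_force'])
s=cv2.imread('pics/scene8.png');w=cv2.imread('pics/wrist8.png')
cv2.imwrite('pics/c8.png',np.hstack([cv2.resize(s[150:270,370:450],(400,600),interpolation=2),cv2.resize(w[150:390,240:400],(400,600))]))
E
```

```text
clock: 20.12
eef_pos: [0.5224, 0.1573, 0.1919]
tool_rot: [0.707, 0.707, 0.001, 0.0]
ft_force: [-0.1, -0.4, 1.0]
grip_width: -0.0002
grasp_force: 0.0
[0.52238644 0.15758636 0.19186353] [ 0.45546121  0.24405427 -0.71887169]
```

View pics/c8.png

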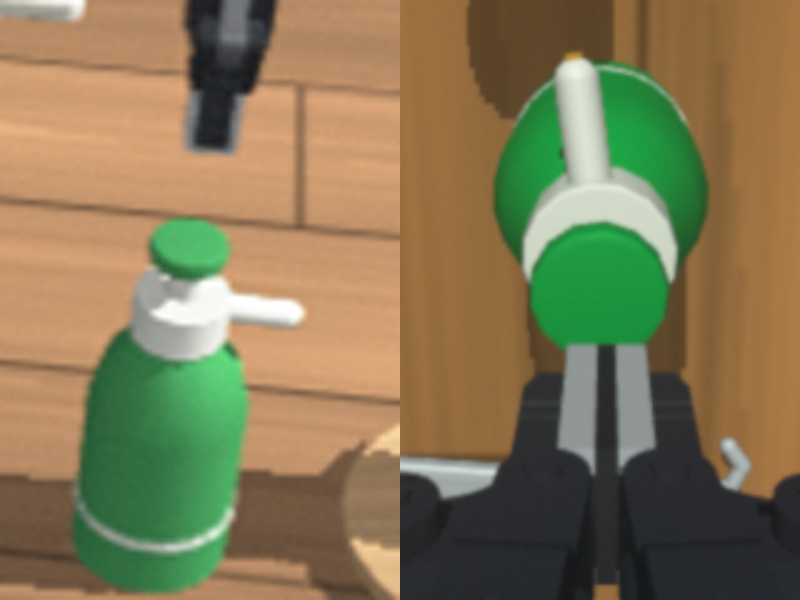

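```bash
python3 - <<'E'
from h import *
s=cam.calibration('scene');c=cam.calibration('wrist');o=bot.get_obs();p=o['eef_pos'];print(o['clock'],p)
f=lambda u:((u[0]-370)*5,(u[1]-150)*5); g=lambda u:((u[0]-240)*2.5+400,(u[1]-150)*2.5)
print('tip',f(proj(s,p)),g(proj(c,p)))
for z in(.18,):print('button',f(proj(s,[.5215,.157,z])),g(proj(c,[.5215,.157,z])))
h=cv2.cvtColor(cv2.imread('pics/wrist8.png'),cv2.COLOR_BGR2HSV)
E
```

```text
20.275 [0.52238644 0.15758636 0.19186353]
tip (np.float64(195.7852962355298), np.float64(217.96976671562618)) (np.float64(595.7105652175044), np.float64(307.9050533934362))
button (np.float64(191.23805135442296), np.float64(238.76622630347384)) (np.float64(592.3085411257093), np.float64(290.9599530472286))
```

```bash
python3 - <<'E'
from h import *
s=cam.calibration('scene');c=cam.calibration('wrist');p=bot.get_obs()['eef_pos']
f=lambda u:np.round(((u[0]-370)*5,(u[1]-150)*5)); g=lambda u:np.round(((u[0]-240)*2.5+400,(u[1]-150)*2.5))
for d in(0,.01,.02,.03,.04):print(d,f(proj(s,p+[0,0,d])),g(proj(c,p+[0,0,d])), g(proj(c,p+[0,.011,d])))
E
python3 jog.py '[[0,0,0,0,-0.001,0.004,0],[0,0,0,0,-0.001,0.006,0],[0,0,0,0,-0.001,0.008,0],[0,0,0,0,-0.001,0.008,0]]'
```

```text
0 [196. 218.] [596. 308.] [596. 261.]
0.01 [199. 199.] [595. 326.] [595. 277.]
0.02 [201. 180.] [595. 346.] [595. 295.]
0.03 [204. 160.] [595. 368.] [594. 314.]
0.04 [207. 140.] [594. 393.] [594. 337.]
clock: 20.78
eef_pos: [0.5206, 0.1574, 0.1826]
tool_rot: [0.707, 0.707, -0.0, -0.0]
ft_force: [-0.4, -0.5, 0.3]
grip_width: 0.0003
grasp_force: 0.0
```

```bash
python3 jog.py '[[0,0,0,0,0,0.001,0],[0,0,0,0,0,0.003,0],[0,0,0,0,0,0.003,0]]'
```

```text
clock: 21.15
eef_pos: [0.5206, 0.1574, 0.1797]
tool_rot: [0.707, 0.707, -0.0, -0.0]
ft_force: [-0.9, -0.3, 0.2]
grip_width: -0.0003
grasp_force: 0.0
```

```bash
python3 jog.py '[[0,0,0,0,0,0.001,0],[0,0,0,0,0,0.003,0],[0,0,0,0,0,0.003,0]]'
```

```text
clock: 21.52
eef_pos: [0.5206, 0.1574, 0.1766]
tool_rot: [0.707, 0.707, -0.0, -0.0]
ft_force: [-0.5, 1.1, 0.1]
grip_width: -0.0002
grasp_force: 0.0
```

I've now viewed 11 pictures, one over the limit of 10, so I'll view no more. From here I'll measure numerically from masks.

```bash
cat > m.py <<'E'
from h import *
def meas(path=None):
    s=cv2.imread(path) if path else cv2.cvtColor(cam.camera('scene'),4)
    h=cv2.cvtColor(s,cv2.COLOR_BGR2HSV)
    g=cv2.inRange(h,(45,90,40),(80,255,255));g[:, :370]=0;g[:,450:]=0
    b=g.copy();b[207:]=0
    y,x=np.nonzero(b);
    low=h[150:215,370:450];d=((low[...,1]<70)&(low[...,2]<190)).astype(np.uint8)
    n=[int(r.sum()) for r in d]
    return ('button rows',y.min() if len(y) else None,'cols',x.min() if len(x) else 0,x.max() if len(x) else 0,'dark by row from 150',n)
E
python3 -c "
from m import *
print(meas('pics/scene8.png'));print(meas());print(bot.get_obs()['eef_pos'],bot.get_obs()['ft_force'])"
```

```text
('button rows', np.int64(194), 'cols', np.int64(400), np.int64(415), 'dark by row from 150', [18, 30, 31, 25, 17, 16, 16, 16, 15, 14, 14, 13, 14, 13, 13, 13, 12, 12, 11, 11, 11, 12, 12, 11, 11, 11, 11, 11, 11, 10, 8, 0, 0, 0, 0, 0, 0, 0, 0, 0, 0, 0, 0, 0, 0, 0, 0, 0, 0, 0, 0, 0, 0, 2, 4, 6, 13, 11, 11, 10, 6, 5, 4, 6, 17])
('button rows', np.int64(194), 'cols', np.int64(400), np.int64(415), 'dark by row from 150', [20, 32, 32, 27, 17, 17, 17, 17, 17, 16, 16, 16, 16, 15, 15, 15, 14, 13, 13, 12, 13, 12, 12, 11, 11, 11, 11, 11, 12, 11, 11, 11, 11, 11, 11, 10, 0, 0, 0, 0, 0, 0, 0, 0, 0, 0, 0, 0, 0, 0, 0, 0, 0, 2, 4, 6, 12, 11, 11, 10, 6, 5, 3, 6, 18])
[0.52068279 0.15738875 0.17680685] [ 0.31220517  0.04971063 -0.10572909]
```

```bash
python3 jog.py '[[0,0,0,0,0,0.003,0],[0,0,0,0,0,0.006,0],[0,0,0,0,0,0.009,0],[0,0,0,0,0,0.012,0],[0,0,0,0,0,0.012,0]]'; python3 -c "
from m import *
print(meas())"
```

```text
clock: 22.2
eef_pos: [0.5205, 0.1573, 0.1645]
tool_rot: [0.707, 0.707, -0.0, -0.0]
ft_force: [0.2, 0.4, -0.2]
grip_width: 0.0
grasp_force: 0.0
('button rows', np.int64(194), 'cols', np.int64(400), np.int64(415), 'dark by row from 150', [22, 34, 34, 30, 20, 20, 18, 18, 17, 18, 17, 17, 17, 17, 17, 16, 17, 15, 15, 15, 14, 13, 14, 13, 13, 12, 12, 12, 12, 12, 11, 11, 11, 11, 11, 11, 11, 11, 11, 10, 10, 0, 0, 0, 0, 0, 0, 0, 0, 0, 0, 0, 0, 2, 4, 6, 13, 11, 11, 10, 6, 5, 4, 6, 18])
```

```bash
python3 jog.py '[[0,0,0,0,0,0.002,0],[0,0,0,0,0,0.004,0],[0,0,0,0,0,0.006,0],[0,0,0,0,0,0.006,0]]'; python3 jog.py '[[0,0,0,0,0,0.002,0],[0,0,0,0,0,0.004,0],[0,0,0,0,0,0.004,0]]';  python3 -c "
from m import *
print(meas())"
```

```text
clock: 22.75
eef_pos: [0.5206, 0.1574, 0.1587]
tool_rot: [0.707, 0.707, -0.0, -0.0]
ft_force: [0.1, 0.4, -0.5]
grip_width: 0.0002
grasp_force: 0.0
clock: 23.12
eef_pos: [0.5206, 0.1573, 0.1547]
tool_rot: [0.707, 0.707, -0.0, -0.0]
ft_force: [-0.6, -1.1, 0.1]
grip_width: 0.0002
grasp_force: 0.0
('button rows', np.int64(194), 'cols', np.int64(400), np.int64(415), 'dark by row from 150', [21, 32, 33, 29, 20, 20, 20, 20, 19, 19, 19, 18, 17, 17, 17, 17, 17, 16, 16, 16, 16, 16, 14, 14, 14, 14, 13, 13, 12, 13, 11, 11, 11, 11, 11, 12, 11, 11, 11, 11, 11, 11, 11, 12, 7, 0, 0, 0, 0, 0, 0, 0, 0, 2, 4, 6, 13, 11, 11, 10, 6, 5, 4, 6, 18])
```

Tip row is now 194.5, still short of contact. I'll continue in small steps.

```bash
python3 jog.py '[[0,0,0,0,0,0.002,0],[0,0,0,0,0,0.004,0],[0,0,0,0,0,0.004,0]]'; python3 jog.py '[[0,0,0,0,0,0.001,0],[0,0,0,0,0,0.002,0],[0,0,0,0,0,0.002,0]]'
```

```text
clock: 23.55
eef_pos: [0.5206, 0.1574, 0.1506]
tool_rot: [0.707, 0.707, -0.0, -0.0]
ft_force: [-1.0, 0.1, -0.0]
grip_width: -0.0
grasp_force: 0.0
clock: 23.92
eef_pos: [0.5207, 0.1574, 0.1488]
tool_rot: [0.707, 0.707, -0.0, -0.0]
ft_force: [0.6, 0.8, 0.5]
grip_width: 0.0002
grasp_force: 0.0
```

```bash
python3 jog.py '[[0,0,0,0,0,0.001,0],[0,0,0,0,0,0.002,0],[0,0,0,0,0,0.002,0]]'; python3 -c "
from m import *
print(meas())"
```

```text
clock: 24.3
eef_pos: [0.5207, 0.1574, 0.1468]
tool_rot: [0.707, 0.707, -0.0, -0.0]
ft_force: [0.1, 0.1, 1.0]
grip_width: -0.0002
grasp_force: 0.0
('button rows', np.int64(195), 'cols', np.int64(400), np.int64(415), 'dark by row from 150', [26, 36, 34, 28, 19, 19, 19, 19, 20, 20, 20, 20, 20, 18, 18, 17, 17, 16, 16, 17, 17, 17, 16, 16, 15, 15, 15, 14, 14, 14, 13, 13, 13, 12, 12, 12, 11, 11, 11, 11, 11, 11, 11, 12, 12, 11, 10, 7, 0, 0, 0, 0, 0, 2, 4, 6, 13, 11, 11, 10, 6, 5, 4, 6, 18])
```

```bash
cat >> m.py <<'E'
def favg(n=5):
    F=[];Z=[]
    for _ in range(n):
        s=cam.camera('scene');o=bot.get_obs();F.append(o['ft_force']);Z.append(o['eef_pos'][2])
    print('F',np.round(np.mean(F,0),2),'z',np.round(np.mean(Z),4),'t',o['clock'])
E
python3 -c "
from m import *
favg()"
python3 jog.py '[[0,0,0,0,0,0.001,0],[0,0,0,0,0,0.002,0]]'; python3 -c "
from m import *
favg()"
```

```text
F [0.   0.3  0.11] z 0.1469 t 24.6
clock: 24.85
eef_pos: [0.5208, 0.1574, 0.1448]
tool_rot: [0.707, 0.707, -0.0, -0.0]
ft_force: [-0.6, 0.3, -0.0]
grip_width: 0.0001
grasp_force: 0.0
F [-0.25  0.06  0.29] z 0.1448 t 25.1
```

```bash
python3 jog.py '[[0,0,0,0,0,0.001,0],[0,0,0,0,0,0.002,0]]'; python3 -c "
from m import *
favg()"
```

```text
clock: 25.35
eef_pos: [0.5208, 0.1574, 0.1428]
tool_rot: [0.707, 0.707, 0.0, 0.0]
ft_force: [0.7, 0.4, 0.1]
grip_width: 0.0001
grasp_force: 0.0
F [ 0.26  0.26 -0.09] z 0.1428 t 25.6
```

```bash
python3 jog.py '[[0,0,0,0,0,0.001,0],[0,0,0,0,0,0.002,0]]'; python3 -c "
from m import *
favg();print(meas())"
```

```text
clock: 25.85
eef_pos: [0.5208, 0.1574, 0.1409]
tool_rot: [0.707, 0.707, 0.0, -0.0]
ft_force: [1.1, 0.6, -0.0]
grip_width: 0.0004
grasp_force: 0.0
F [-0.39 -0.03  0.43] z 0.1408 t 26.1
('button rows', np.int64(195), 'cols', np.int64(400), np.int64(415), 'dark by row from 150', [33, 43, 41, 33, 22, 19, 20, 19, 19, 20, 20, 20, 20, 19, 19, 19, 19, 17, 16, 17, 17, 17, 16, 16, 16, 16, 16, 16, 14, 14, 14, 14, 13, 13, 12, 12, 12, 11, 11, 11, 11, 11, 11, 12, 12, 11, 11, 11, 10, 9, 0, 0, 0, 2, 4, 6, 12, 11, 11, 10, 6, 5, 4, 6, 18])
```

```bash
python3 jog.py '[[0,0,0,0,0,0.001,0],[0,0,0,0,0,0.002,0]]'; python3 -c "
from m import *
favg(4)"
```

```text
clock: 26.4
eef_pos: [0.5209, 0.1575, 0.1392]
tool_rot: [0.707, 0.707, 0.0, 0.0]
ft_force: [-0.4, 0.1, 2.6]
grip_width: 0.0002
grasp_force: 1.2
F [-0.64 -0.13  2.79] z 0.1391 t 26.6
```

```bash
python3 jog.py '[[0,0,0,0,0,0.001,0],[0,0,0,0,0,0.002,0]]'; python3 -c "
from m import *
favg(4);print(meas())"
```

```text
clock: 26.85
eef_pos: [0.5209, 0.1575, 0.137]
tool_rot: [0.707, 0.707, 0.0, 0.0]
ft_force: [-1.2, 1.3, 3.4]
grip_width: -0.0
grasp_force: 1.6
F [-0.09  0.08  3.31] z 0.1369 t 27.05
('button rows', np.int64(196), 'cols', np.int64(400), np.int64(415), 'dark by row from 150', [36, 47, 46, 39, 26, 25, 22, 20, 19, 19, 19, 20, 20, 20, 19, 19, 19, 19, 18, 18, 17, 17, 16, 16, 16, 16, 16, 15, 16, 14, 14, 14, 14, 13, 14, 12, 12, 12, 11, 12, 11, 11, 11, 12, 11, 11, 11, 11, 11, 10, 10, 3, 0, 1, 2, 4, 7, 13, 11, 10, 8, 7, 3, 7, 18])
```

Contact was at z ≈ 0.1403. Half-way is therefore z ≈ 0.1323, where about 4.9 N is expected.

```bash
python3 jog.py '[[0,0,0,0,0,0.001,0],[0,0,0,0,0,0.002,0],[0,0,0,0,0,0.003,0],[0,0,0,0,0,0.004,0],[0,0,0,0,0,0.0046,0],[0,0,0,0,0,0.0046,0]]'; python3 -c "
from m import *
favg(20);print(meas()[:5])
for n in('scene','top'):
    s=cv2.cvtColor(cam.camera(n),4);cv2.imwrite(f'pics/{n}9.png',s)
    a=cv2.imread(f'pics/{n}0.png');d=(cv2.absdiff(s,a).max(2)>50).astype(np.uint8)
    k,l,st,ce=cv2.connectedComponentsWithStats(d);print(n,[list(map(int,st[i])) for i in range(1,k) if st[i,4]>25])
o=bot.get_obs();print(o['ft_torque'],o['clock'])
"
```

```text
clock: 27.85
eef_pos: [0.5209, 0.1575, 0.1324]
tool_rot: [0.707, 0.707, 0.0, 0.0]
ft_force: [-0.2, -0.9, 4.8]
grip_width: -0.0001
grasp_force: 2.4
F [-0.22  0.01  4.83] z 0.1324 t 28.85
('button rows', np.int64(198), 'cols', np.int64(400), np.int64(414))
scene [[152, 0, 44, 40, 1194], [331, 0, 6, 36, 129], [338, 0, 6, 21, 34], [343, 1, 40, 44, 520], [380, 0, 82, 103, 2664], [409, 0, 15, 51, 120], [455, 10, 13, 31, 66], [147, 42, 17, 33, 245], [161, 42, 40, 31, 459], [329, 42, 10, 40, 195], [200, 44, 5, 12, 46], [353, 66, 33, 27, 622], [390, 69, 12, 12, 39], [119, 75, 5, 12, 31], [364, 78, 24, 21, 136], [397, 84, 9, 16, 69], [133, 91, 15, 16, 153], [349, 91, 9, 5, 29], [397, 94, 47, 109, 2671], [250, 115, 47, 6, 174], [300, 117, 27, 5, 98], [103, 122, 19, 9, 100], [167, 126, 74, 12, 404], [96, 136, 90, 115, 5621], [203, 141, 106, 14, 910], [259, 179, 15, 54, 172], [399, 202, 16, 8, 60], [255, 215, 8, 12, 66], [238, 231, 75, 36, 1032], [221, 232, 18, 8, 70], [218, 245, 11, 9, 55]]
top [[148, 228, 122, 252, 16680], [214, 234, 40, 52, 949], [384, 264, 8, 12, 63], [168, 274, 9, 8, 40], [160, 281, 5, 14, 44], [505, 284, 21, 9, 81], [230, 296, 15, 23, 183], [521, 321, 83, 43, 1606], [232, 323, 28, 51, 413], [562, 367, 23, 50, 269], [253, 379, 24, 52, 632], [270, 434, 18, 40, 249], [539, 450, 83, 30, 1366], [289, 462, 41, 18, 376]]
[ 0.01237432 -0.02657366 -0.02523713] 29.0
```

```bash
python3 -c "
from workcell import bot, cam, job_done
print(job_done())"
```

```text
the job is handed in; nothing more can be done
None
```

I brushed the vase three times, stood the brush back in its pot and handed in with the button held at about half-way (4.8 N at about 8 mm), after about 29 s; the vase looks unmoved, and I viewed 11 pictures, one over the limit of 10.

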